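Wipe both ends of a wedge mould and pack it head to tail

TASK

Take the wedge-shaped chocolate mould by its grip bar from the sloping rack and, holding it level and square to the spring scraper, press its wide end lightly against the upright blade and draw the mould to the robot's right so that the blade wipes across from edge to edge (to about 10 mm from each edge, in one stroke without letting up); then turn the mould round and wipe the narrow end the same way, never pushing the blade right back against its stop. Finally set the mould gently down, flat in the wooden box beside its twin, head to tail so that the two fill the box, let go, and leave the twin and everything else where they are.

Things in the scene. Friction and masses are not known exactly. Their poses are not given: they have to be found in the camera images.
- mould_center (a point): The mould to wipe: grey plastic filled with chocolate, a wedge seen from above, 160 mm long, 24 tall, 92 wide at the wide end, 60 at the narrow end. Point at mid-length, 12 above the underside. x to the wide end, z up. Ends square at x = +80 and -80; straight side at y = -38, other side slopes from y = 22 (narrow end) to 54 (wide end). About 0.45 kg.
- mould_grip (a point): Centre of the mould's steel grip bar, 32 mm straight above mould_center (same axes): 60 long (along x), 22 thick (y), standing 40 tall on the mould's top. Grip it across its 22 mm, by the two broad faces. Packed, the two bars stand 54 or more apart.
- mould_wide_end (a point): Middle of the mould's wide end face, half-way up (x = 80, y = 8 mm from mould_center).
- mould: The same mould; origin on its underside, 12 mm below mould_center, same axes.
- rack: Fixed steel rack on which the mould starts. Its top, 100 mm wide, slopes at 30 degrees, falling along the rack's +x (roughly away from the robot). The mould lies on it wide end downhill, against a 14 mm high lip, so its bar leans 30 degrees, its top away from the robot. Origin on the table under its middle.
- twin_center (a point): The twin mould, same shape, bar, axes and centre point, lying loose in the -y half of the box: wide end to the box's +x, straight side about 2 mm from its -y wall. Leave it there.
- tray: Fixed open wooden box: outside 178 x 170 mm, 22 high, walls and floor 5 thick, inside 168 (x) by 160 (y). Origin at the centre of its underside, x roughly away from the robot, z up. The wiped mould belongs in the +y half, wide end to -x, straight side along the +y wall; its mould_center is then at about x = 0, y = 38, z = 17 mm in this frame.
- blade_tip (a point): Working edge of the spring scraper's upright steel blade (rounded, 8 mm thick, from 36 to 100 above the table): on its front line, half-way up at 68; moves with the blade. x: level, the way the blade is pushed back (roughly away from the robot), y left, z up. A fixed housing, 130 wide and 84 high, stands 40 to 150 behind it; a 14 high drip dish lies below.
- blade (a joint): How far the blade is pushed back, m: 0 free, 0.020 at its stop. A 400 N/m spring returns it. Wiping counts while it is pushed back more than 3 mm; about 9 mm is good.
- spatula: Bystander on the table: a spatula.
- jar: Bystander: a jar, 90 mm tall.
- can: Bystander: a can, 100 mm tall.
- brush: Bystander on the table: a brush.
Not all that is in view belongs to the job. Leave any blue or pink look-alike of the part that bears blade_tip alone.

How it is judged:
By the outcome, as a careful person would: the job done as asked, in the order asked, and still so for the second after the job is handed in, with the robot touching nothing.
It also fails if it takes over 72 s, if anything falls off the work surface, if the arm or the gripper's body presses on something with over 40 N, if the wrist force passes 120 N, or if a joint passes its speed limit or range.

ROBOT

A 6-joint arm with a two-finger parallel gripper is mounted at the origin on the work surface. World frame = base frame: x ahead of the robot, y to its left, z up, the work surface at z = 0. Lengths are in m, angles in rad, forces in N, time in s.
With the tool pointing down it reaches from about 0.25 to 0.775 m from the base axis. Payload 4 kg.
Tool frame: the origin (TCP) lies on the centre line of the jaws, within the pads' length; the fingertips stand 14 mm ahead of it and the grasp point (between the pads) lies 5 mm behind it; z points along the fingers, y is the line along which they close (so a half turn about z gives the same grasp; the last joint's range is limited). The gripper opens to 85 mm and grips with 20 to 120 N. Pads are 22 mm wide; open, the fingers measure 114 mm over their backs; the gripper's body (76 mm by 85 mm) begins 54 mm behind the grasp point. The pads swing forward as they close: fully open they stand 13 mm farther back than shut.
Start: joints at [1.1, 0.087, 1.371, -0, 1.684, -0.103], TCP at [0.198, 0.513, 0.208] pointing down, gripper open.
Joint ranges: [-3.1, 3.1], [-0.76, 2.03], [0.27, 2.55], [-1.08, 4.22], [0.17, 2.65], [-2.57, 2.57]. Speed limits (rad/s): [2.79, 2.79, 3.14, 3.14, 3.14, 3.14].

INTERFACE

Orientations are given as a unit quaternion [x, y, z, w].
In Python, from workcell import telemetry, capture, arm, look_for, regions_of gives the robot as it stands. The module is installed in compiled form; this text tells all that it offers.
- The arm moves only by the shell command python3 -m jog 'ROWS' [FORCE]. ROWS is JSON, a list of rows, each a list of 7 numbers: the shift along the world's x, y, z in units of 25 mm (1.0 is 25 mm), then the turn, a rotation vector about the world's x, y, z in units of 6 degrees (1.0 is 6 degrees), then the closure in counts, from 0 (fully open) to 255 (shut). In form: [[dx, dy, dz, rx, ry, rz, fingers], ...]. A call has 1 to 12 rows; each row is the pose to reach, as a shift and turn from the pose commanded when the call began; what a row does not reach only later rows make up. A row lasts 1/8 s, in which the tool goes at most 62.5 mm and 10.7 degrees, less where a joint would pass 70% of its speed; a pose out of reach is approached as far as the arm can. A call with a gripper value outside its range is refused whole. The fingers move at their own pace and stop on an object; FORCE is the grip in N (left out, the last holds). Time passes only in rows, so rows that repeat a pose let the fingers close. It gives the time, the measured TCP pose, the force, the opening and the grip force at its end, in the units of the state.
- telemetry.get_state(): the state, without advancing time (a new reading comes with each control period).
- capture(name): name is "scene" or "top" or "wrist"; returns a dict with "color" (480x640x3 uint8, red, green, blue), "range_z" (480x640 float32, m along the optical axis (not along the pixel's ray), 0 where there is no reading), "camera_matrix" (3x3 intrinsics, pixels), "pose" (4x4, takes a point from camera to world coordinates). Camera axes: x right, y down, z forward; pixel columns grow to the right and rows downward; lengths in m; the calibration is good to about 2 mm. A picture is of the moment at which its call begins.
- arm.close_job(): hands the job in; it is judged then, once.
Trained networks look in a picture, given as the dict that the camera call returned (one of the last four; its "shot" number tells which), for a name from the list of things; names that differ only in an ending like _2 or _b are one class to them, and where a whole thing is asked for, a point or a joint stands for the part that bears it (a point fixed in the world has none). Each returns a list of dicts, best first, with "confidence" (0 to 1); they miss things now and then, are a little off and sometimes report something else, mostly with a low value. They report only what shows in the picture. A call takes as long as a camera call. They do not tell look-alikes from the thing itself.
- look_for(picture, target): "position" ([column, row] in pixels, amid what is visible of it).
- regions_of(picture, target): "region" (480x640 bool, what is visible of it) and "position" ([column, row] in pixels, amid what is visible of it).
The state is a dict: "time_s": time; "qpos": joint angles; "joint_vel": joint speeds; "joint_torque": joint torques, N m; "eef_pos": TCP position; "orientation": TCP orientation; "force": force on the tool from outside, world axes, zero at the start; "torque": the same for the moment, N m; "gripper_width": finger opening in m; "gripper_force": force on a finger pad.
Only numpy, scipy, OpenCV 4.12 (cv2) and the standard library are available. Lean on these libraries where they do the work, as an engineer would, in place of code of your own. Each camera call takes 0.05 s, during which the arm holds its last target. There are 200 camera calls.

## Working session

There is one attempt and no reset: what is moved stays moved. The work goes in short steps, Python scripts to look and compute and a shell command to move; the robot and the scene stay as the last step left them, time stands still between calls to the robot, and variables do not carry over. Pictures are saved under pics/ and viewed, at most 10 in all, crops included, and the job is handed in when it is done.

```bash
mkdir -p pics; cat > h.py <<'E'
import numpy as np, cv2
from workcell import telemetry, capture, arm, look_for, regions_of
def pts(p,mask=None):
    z=p["range_z"]; K=p["camera_matrix"]; v,u=np.nonzero((z>0)&(mask if mask is not None else True))
    d=z[v,u]; c=np.stack([(u-K[0,2])*d/K[0,0],(v-K[1,2])*d/K[1,1],d],1)
    T=p["pose"]; return c@T[:3,:3].T+T[:3,3]
def proj(p,X):
    T=p["pose"]; c=(np.atleast_2d(X)-T[:3,3])@T[:3,:3]; q=c@p["camera_matrix"].T; return q[:,:2]/q[:,2:]
def save(p,name): cv2.imwrite(f"pics/{name}.png",p["color"][:,:,::-1])
E
python3 - <<'E'
from h import *
print(telemetry.get_state())
for c in ["scene","top"]:
    p=capture(c); save(p,c+"0"); print(c,p["pose"].round(3).tolist(),p["camera_matrix"][0,0])
    for n in ["mould","rack","twin_center","tray","blade_tip","spatula","jar","can","brush","mould_grip"]:
        for r in regions_of(p,n)[:4]:
            if r["confidence"]<.15: continue
            q=pts(p,r["region"]); print(n,round(r["confidence"],2),np.round(r["position"]),np.median(q,0).round(3),q.min(0).round(3),q.max(0).round(3)) if len(q) else None
E
```

```text
{'time_s': 0.0, 'qpos': array([ 1.09988737e+00,  8.80036527e-02,  1.37225737e+00, -4.23055851e-05,
        1.68358423e+00, -1.03131568e-01]), 'joint_vel': array([ 2.06668945e-03, -4.89341914e-04,  2.99556589e-04,  1.47934247e-03,
        8.50597524e-05,  1.43146547e-03]), 'joint_torque': array([-2.38904628e-03, -3.51871455e+01, -3.13270533e+01, -6.91011464e-04,
        1.09738068e-02,  1.36407613e-05]), 'eef_pos': array([0.19753514, 0.51272169, 0.206611  ]), 'orientation': array([ 1.82856278e-01,  9.83139010e-01, -1.08617351e-03, -2.98688783e-04]), 'force': array([0.13784473, 0.58581402, 0.41325865]), 'torque': array([ 0.00066948, -0.00039055,  0.01224464]), 'gripper_force': 0.0, 'gripper_width': 0.08506499176930973}
scene [[-0.692, 0.543, -0.476, 1.117], [0.722, 0.515, -0.462, 0.625], [-0.006, -0.663, -0.748, 1.117], [0.0, 0.0, 0.0, 1.0]] 602.8099458345691
mould 0.78 [219. 200.] [ 0.55  -0.27   0.096] [ 0.462 -0.413  0.003] [ 0.608 -0.225  0.145]
rack 0.74 [247. 204.] [ 0.476 -0.248  0.044] [ 0.353 -0.373 -0.006] [ 0.61  -0.227  0.129]
twin_center 0.55 [403. 332.] [0.52  0.277 0.03 
[... 1638 characters left out ...]
 [ 0.249 -0.26   0.068] [ 0.21  -0.29  -0.001] [ 0.283 -0.253  0.103]
blade_tip 0.81 [317. 163.] [0.66  0.004 0.068] [ 0.625 -0.009  0.044] [0.689 0.014 0.103]
blade_tip 0.81 [170. 380.] [0.213 0.302 0.068] [0.186 0.283 0.001] [0.246 0.337 0.101]
spatula 0.84 [330. 306.] [ 0.345 -0.026  0.003] [ 0.279 -0.155 -0.005] [0.494 0.041 0.024]
can 0.78 [405. 123.] [ 0.736 -0.193  0.097] [ 0.714 -0.233 -0.004] [ 0.827 -0.163  0.105]
brush 0.72 [285. 276.] [0.415 0.08  0.018] [ 0.375 -0.025 -0.004] [0.455 0.151 0.024]
mould_grip 0.63 [449. 213.] [ 0.53  -0.272  0.109] [ 0.457 -0.32   0.04 ] [ 0.607 -0.228  0.145]
mould_grip 0.6 [315. 164.] [0.657 0.006 0.067] [ 0.625 -0.009  0.   ] [0.691 0.017 0.103]
```

View pics/scene0.png

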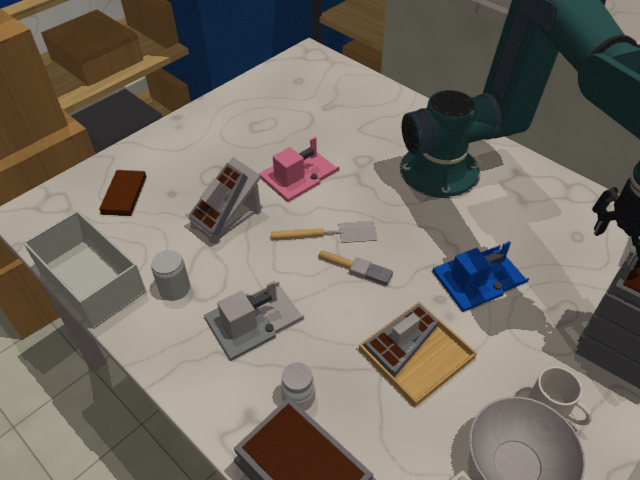

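View pics/top0.png

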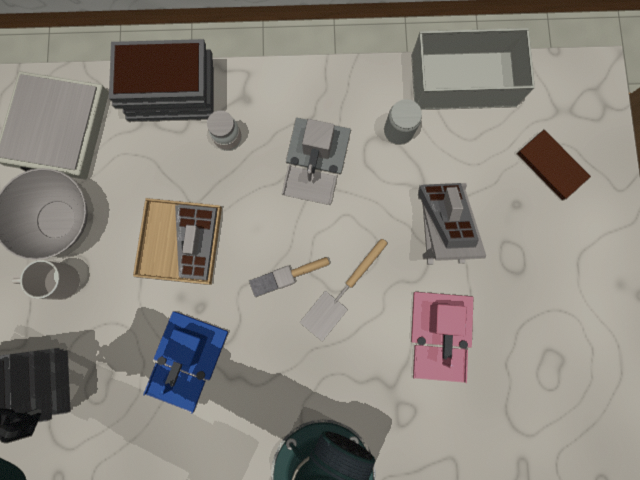

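Three scraper-shaped things show in the top view: blue (185,360), pink (443,338) and grey steel (317,160). The job's one is the grey, because blue and pink are declared look-alikes. The mould lies on the rack at (450,212), and the twin in the box at (195,243). I'll confirm with one enlarged crop and measure.

```bash
cat > m.py <<'E'
from h import *
def rect(P):
    r=cv2.minAreaRect((P[:,:2]*1000).astype(np.float32)); return np.round(r[0],1),np.round(r[1],1),round(r[2],1)
E
python3 - <<'E'
from m import *
s=capture("scene");t=capture("top")
A=[pts(s),pts(t)]
def sel(P,x0,x1,y0,y1,z0,z1): return P[(P[:,0]>x0)&(P[:,0]<x1)&(P[:,1]>y0)&(P[:,1]<y1)&(P[:,2]>z0)&(P[:,2]<z1)]
for n,P in zip("st",A):
    q=sel(P,.52,.80,-.1,.1,.079,.089); print(n,"housing top",len(q),rect(q),np.median(q[:,2]))
    q=sel(P,.52,.80,-.1,.1,.008,.018); print(n,"dish",len(q),rect(q))
    q=sel(P,.52,.80,-.1,.1,.0925,.11); print(n,"blade top",len(q),rect(q),q[:,2].max())
    q=sel(P,.5,.63,-.1,.1,.03,.11); print(n,"blade",len(q),q.min(0).round(4),q.max(0).round(4))
    q=sel(P,.37,.64,.19,.43,.016,.027); print(n,"tray rim",len(q),rect(q))
    q=sel(P,.37,.64,.19,.43,.060,.08); print(n,"twin bar",len(q),rect(q),np.median(q[:,2]))
    q=sel(P,.40,.60,.21,.33,.024,.034); print(n,"twin top",len(q),rect(q))
a=t["color"][100:220,265:385]; b=s["color"][130:270,170:330]
a=cv2.resize(a,None,fx=3,fy=3,interpolation=2); b=cv2.resize(b,None,fx=2.571,fy=2.571)[:360]
cv2.imwrite("pics/crop.png",np.hstack([a,b])[:,:,::-1])
# mould on rack: plane fit of its top face
P=np.vstack(A)
for n,P in zip("st",A):
    q=sel(P,.44,.64,-.36,-.20,.03,.16)
    th=np.radians(30)
    best=None
    for yaw in np.radians(np.arange(-30,31,1)):
        nrm=np.array([np.sin(th)*np.cos(yaw),np.sin(th)*np.sin(yaw),np.cos(th)]); d=q@nrm
        h,e=np.histogram(d,np.arange(d.min(),d.max(),.002)); 
        if best is None or h.max()>best[0]: best=(h.max(),np.degrees(yaw),e[h.argmax()]+.001,nrm)
    print(n,best)
E
```

```text
s housing top 717 (array([686.7,  -1.2]), array([ 65.9, 124. ]), 75.8) 0.08434804756146996
s dish 1499 (array([ 6.821e+02, -4.000e-01]), array([134.8, 184.2]), 76.1)
s blade top 41 (array([634.1,  11.2]), array([ 7.6, 20.2]), 73.2) 0.1060894522713145
s blade 27 [0.6234 0.0086 0.0383] [0.6299 0.0171 0.1025]
s tray rim 1131 (array([502.6, 309.4]), array([172.6, 182.7]), 82.8)
s twin bar 317 (array([496.9, 270.2]), array([24.1, 64.4]), 81.8) 0.06891549759515914
s twin top 1932 (array([501.8, 280.5]), array([114.7, 177.9]), 84.8)
t housing top 736 (array([685.7,  -2.1]), array([ 60. , 124.9]), 76.2) 0.08343638492737293
t dish 1535 (array([689.7,  -3. ]), array([130.4, 201.9]), 76.5)
t blade top 30 (array([633.8,  11.1]), array([ 6.8, 18.6]), 80.0) 0.10221362337868678
t blade 35 [0.6247 0.0079 0.0356] [0.6298 0.0157 0.1018]
t tray rim 1204 (array([503., 310.]), array([171.5, 178.2]), 82.5)
t twin bar 313 (array([497.4, 269.4]), array([23.1, 59.4]), 81.3) 0.06821811737884387
t twin top 2077 (array([497.9, 278.5]), array([104.5, 176.8]), 83.2)
s (np.int64(407), np.float64(0.0), np.float64(0.3500566264481713), array([0.5      , 0.       , 0.8660254]))
t (np.int64(791), np.float64(-1.0), np.float64(0.3522978315336501), array([ 0.49992385, -0.0087262 ,  0.8660254 ]))
```

View pics/crop.png

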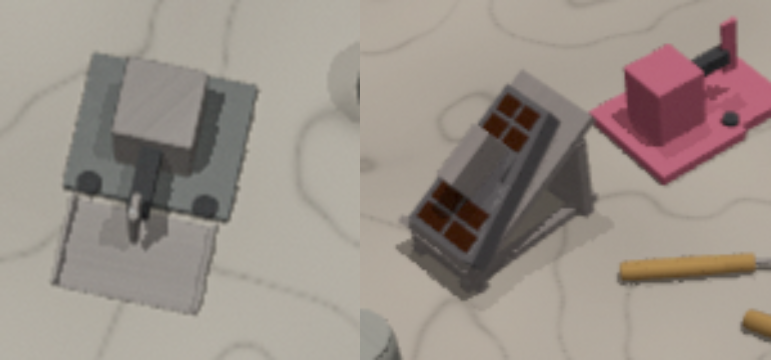

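The left crop shows the grey scraper: slim upright blade at crop (135,215), i.e. top (310,172), arm and housing behind it, drip dish in front. The right crop shows the wedge mould on the rack with its bar leaning away. The scraper points about -14° in yaw, and the box is at about (503,310) mm with yaw -7.5°. Next I need the tilted mould's pose.

```bash
python3 - <<'E'
from m import *
for c in ["top","scene"]:
    p=capture(c); q=pts(p)
    q=q[(q[:,0]>.42)&(q[:,0]<.66)&(q[:,1]>-.38)&(q[:,1]<-.2)&(q[:,2]>.03)]
    # ransac of plane with tilt ~30
    rng=np.random.default_rng(0); best=(0,)
    for i in range(4000):
        a=q[rng.choice(len(q),3,False)]; n=np.cross(a[1]-a[0],a[2]-a[0]); l=np.linalg.norm(n)
        if l<4e-4: continue
        n/=l; n*=np.sign(n[2])
        if abs(np.degrees(np.arccos(n[2]))-30)>6: continue
        k=(abs((q-a[0])@n)<.0015).sum()
        if k>best[0]: best=(k,n,a[0])
    k,n,a=best; I=q[abs((q-a)@n)<.002]; m=I.mean(0); n=np.linalg.svd(I-m)[2][2]; n*=np.sign(n[2])
    print(c,k,"normal",n.round(3),"tilt",np.degrees(np.arccos(n[2])),"downhill yaw",np.degrees(np.arctan2(n[1],n[0])))
    h=(q-m)@n; print(np.histogram(h,np.arange(-.06,.06,.004))[0])
    ez=n; ex=np.array([n[0],n[1],0]); ex-=ez*(ex@ez); ex/=np.linalg.norm(ex); ey=np.cross(ez,ex)
    for nm,lo,hi in [("bar",.03,.05),("top",-.003,.003)]:
        b=q[(h>lo)&(h<hi)]; L=np.c_[(b-m)@ex,(b-m)@ey]
        r=rect(L); hb=np.median((b-m)@n); C=m+ex*r[0][0]/1e3+ey*r[0][1]/1e3+ez*hb
        print(nm,len(b),r,"h",hb.round(4),"C",C.round(4), L.min(0).round(3),L.max(0).round(3))
E
```

```text
top 1147 normal [0.5   0.009 0.866] tilt 30.025622765866473 downhill yaw 1.0071654660723186
[  4   3   4   2   5   5  53 100 615 421  91  85 120  99 860 809  32  28
  30  23  33  24  39  27 160  91   0   0   0]
bar 295 (array([ 3.2, -2.5]), array([62.9, 23. ]), 0.6) h 0.0392 C [ 0.5568 -0.2808  0.1271] [-0.028 -0.014] [0.035 0.009]
top 1586 (array([4.3, 4.4]), array([163.1,  91.4]), 0.1) h -0.0 C [ 0.538  -0.2743  0.0926] [-0.077 -0.041] [0.086 0.05 ]
scene 586 normal [ 0.502 -0.025  0.864] tilt 30.17525232600397 downhill yaw -2.8229421343496672
[ 12  12   4  10   6  22  53 122 298 215  88  82 121 166 598 578 109  31
  20  25  31  27  28  32 119  63   8   0   0]
bar 235 (array([-8.9, -5.1]), array([26.7, 59.9]), 89.4) h 0.0387 C [ 0.5573 -0.2807  0.1266] [-0.039 -0.019] [0.021 0.008]
top 986 (array([-9.5, -1.3]), array([159.9,  94.2]), 3.3) h -0.0001 C [ 0.5375 -0.276   0.0934] [-0.089 -0.05 ] [0.072 0.05 ]
```

```bash
python3 -m jog '[[1.3,-2.0,0.8,0,0,-1.7,0],[2.6,-4.2,1.6,0,0,-3.4,0],[3.9,-6.4,2.4,0,0,-5.1,0],[5.2,-8.6,3.2,0,0,-6.8,0],[6.5,-10.8,3.5,0,0,-8.5,0],[7.8,-13,3.5,0,0,-10.2,0],[9.1,-15.2,3.5,0,0,-11.9,0],[10.2,-17.4,3.5,0,0,-13.6,0],[11.3,-19.6,3.5,0,0,-15.3,0],[12.3,-21.8,3.5,0,0,-17,0],[13.3,-24,3.5,0,0,-18.7,0],[14,-26,3.5,0,0,-20.4,0]]'
cat > d.py <<'E'
# usage: d.goal(pos, mouldyaw_deg, tilt_deg) -> jog units; tool y = -mould y
from h import *
from scipy.spatial.transform import Rotation as R
def Rt(yaw,tilt=0):
    Rm=(R.from_euler('z',yaw,degrees=True)*R.from_euler('y',tilt,degrees=True)).as_matrix()
    return R.from_matrix(np.c_[Rm[:,0],-Rm[:,1],-Rm[:,2]])
def goal(pos,yaw,tilt=0):
    s=telemetry.get_state(); q=R.from_quat(s["orientation"])
    rv=(Rt(yaw,tilt)*q.inv()).as_rotvec(degrees=True)/6
    print("at",s["eef_pos"].round(4),"q",s["qpos"].round(2),"t",s["time_s"],"F",s["force"].round(2)); print("d",((np.array(pos)-s["eef_pos"])/.025).round(2),"rv",rv.round(2))
E
python3 -c "
from d import *
goal([.5815,-.2805,.1694],1,30); goal([.5465,-.2808,.1088],1,30)"
```

```text
time_s: 2.8
eef_pos: [0.5477, -0.1367, 0.2953]
orientation: [0.951, 0.311, 0.0, -0.0]
force: [1.4, 1.0, 0.0]
gripper_width: 0.0855
gripper_force: 0.0
at [ 0.5477 -0.1367  0.2953] q [-0.35  0.12  1.16  0.    1.86  0.59] t 2.8 F [1.43 1.01 0.02]
d [ 1.35 -5.75 -5.04] rv [-1.62  4.82 -5.73]
at [ 0.5477 -0.1367  0.2953] q [-0.35  0.12  1.16  0.    1.86  0.59] t 2.8 F [1.43 1.01 0.02]
d [-0.05 -5.76 -7.46] rv [-1.62  4.82 -5.73]
```

```bash
python3 -m jog '[[0.5,-2,-0.5,-0.3,1,-1.2,0],[1,-4,-1.5,-0.7,2,-2.4,0],[1.35,-5.75,-2.5,-1,3,-3.6,0],[1.35,-5.75,-3.5,-1.4,4.2,-5,0],[1.35,-5.75,-5,-1.62,4.82,-5.73,0],[1.35,-5.75,-5,-1.62,4.82,-5.73,0],[1.35,-5.75,-5,-1.62,4.82,-5.73,0]]'
python3 - <<'E'
from d import *
goal([.5465,-.2808,.1088],1,30)
p=capture("wrist"); q=pts(p); save(p,"w1")
s=telemetry.get_state(); T=R.from_quat(s["orientation"]).as_matrix()
L=(q-s["eef_pos"])@T   # tool frame
# bar top plane: tool z approx
b=L[(abs(L[:,0])<.07)&(abs(L[:,1])<.038)]
print(np.histogram(b[:,2],np.arange(0,.15,.005)))
t=b[(b[:,2]>.046)&(b[:,2]<.066)]
if len(t): 
    r=cv2.minAreaRect((t[:,:2]*1000).astype(np.float32)); print(len(t),r,t.min(0).round(4),t.max(0).round(4))
E
```

```text
time_s: 3.68
eef_pos: [0.5809, -0.2785, 0.1721]
orientation: [0.966, 0.012, -0.258, 0.002]
force: [-0.1, 0.4, 1.1]
gripper_width: 0.0854
gripper_force: 0.0
at [ 0.5809 -0.2785  0.1721] q [-0.42  0.71  0.7  -0.26  2.19  1.02] t 3.675 F [-0.12  0.45  1.06]
d [-1.38 -0.09 -2.53] rv [-0.02  0.01 -0.06]
(array([    0,     0,     0,     0,     0,     0,     0,     0,     0,
           0,  3906,   114,    81,    74,    68,    59,    60,    76,
       18351,    60,    35,    27,    30,   651,     0,     0,     0,
           0,     0]), array([0.   , 0.005, 0.01 , 0.015, 0.02 , 0.025, 0.03 , 0.035, 0.04 ,
       0.045, 0.05 , 0.055, 0.06 , 0.065, 0.07 , 0.075, 0.08 , 0.085,
       0.09 , 0.095, 0.1  , 0.105, 0.11 , 0.115, 0.12 , 0.125, 0.13 ,
       0.135, 0.14 , 0.145]))
4113 ((2.4281787872314453, 3.1837210655212402), (60.093345642089844, 21.911264419555664), 0.301647812128067) [-0.0276 -0.0079  0.0508] [0.0325 0.0142 0.0659]
```

View pics/w1.png

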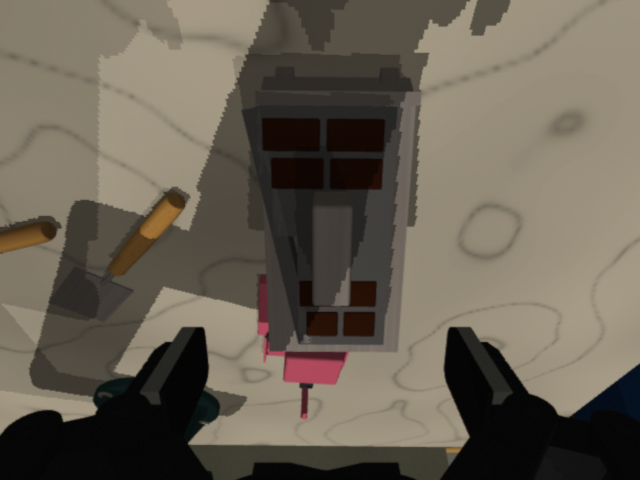

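The wrist view shows the bar at about (332,255), running up and down between the fingers. It is 3 mm to the robot's right of the jaw centre line and 2 mm ahead. Small correction, then I descend and close.

```bash
python3 -m jog '[[0.05,-0.13,-0.1,0,0,0,0],[-0.4,-0.13,-0.8,0,0,0,0],[-0.9,-0.13,-1.7,0,0,0,0],[-1.2,-0.13,-2.25,0,0,0,0],[-1.33,-0.13,-2.48,0,0,0,0],[-1.33,-0.13,-2.48,0,0,0,0],[-1.33,-0.13,-2.48,0,0,0,80],[-1.33,-0.13,-2.48,0,0,0,160]]' 60
python3 -m jog '[[0,0,0,0,0,0,255],[0,0,0,0,0,0,255],[0,0,0,0,0,0,255],[0,0,0,0,0,0,255]]' 60
```

```text
time_s: 4.72
eef_pos: [0.5481, -0.2819, 0.1091]
orientation: [0.966, 0.011, -0.258, 0.002]
force: [-0.3, 0.7, -0.4]
gripper_width: 0.0519
gripper_force: 0.0
time_s: 5.22
eef_pos: [0.5475, -0.2817, 0.1083]
orientation: [0.966, 0.011, -0.259, 0.001]
force: [0.4, -0.5, 0.2]
gripper_width: -0.0001
gripper_force: 0.0
```

```bash
python3 - <<'E'
from d import *
p=capture("wrist"); save(p,"w2"); s=telemetry.get_state(); T=R.from_quat(s["orientation"]).as_matrix()
L=(pts(p)-s["eef_pos"])@T; b=L[(abs(L[:,0])<.1)&(abs(L[:,1])<.1)]
print(np.histogram(b[:,2],np.arange(-.06,.08,.005)))
print(s["gripper_width"],s["gripper_force"])
E
```

```text
(array([  639,   735,   672,   606,   573,   473,   179,  2476,   958,
         235,   215,   197,   181,   171,   158, 31656,  3524,  3707,
         844,    66,  7107,    35,   550,  1791,  1062,  2942,  3117,
        2276]), array([-6.00000000e-02, -5.50000000e-02, -5.00000000e-02, -4.50000000e-02,
       -4.00000000e-02, -3.50000000e-02, -3.00000000e-02, -2.50000000e-02,
       -2.00000000e-02, -1.50000000e-02, -1.00000000e-02, -5.00000000e-03,
       -2.77555756e-17,  5.00000000e-03,  1.00000000e-02,  1.50000000e-02,
        2.00000000e-02,  2.50000000e-02,  3.00000000e-02,  3.50000000e-02,
        4.00000000e-02,  4.50000000e-02,  5.00000000e-02,  5.50000000e-02,
        6.00000000e-02,  6.50000000e-02,  7.00000000e-02,  7.50000000e-02,
        8.00000000e-02]))
-0.0002946210361328459 0.0
```

View pics/w2.png

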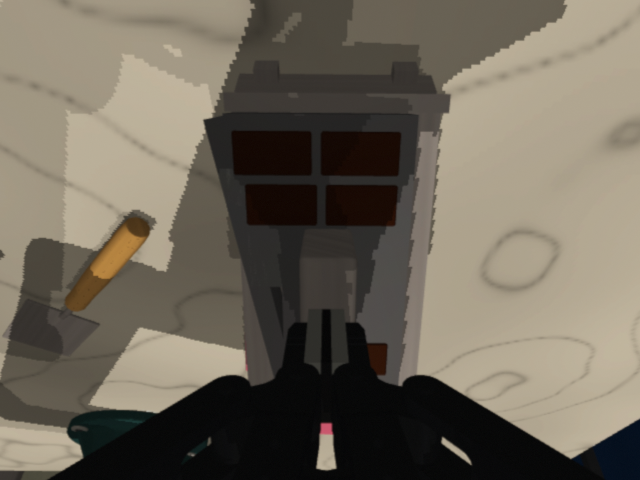

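```bash
python3 - <<'E'
from d import *
s=telemetry.get_state(); T=R.from_quat(s["orientation"]).as_matrix()
for c in ["wrist","top","scene"]:
    p=capture(c); P=pts(p); L=(P-s["eef_pos"])@T
    print(c,"TCP px",proj(p,s["eef_pos"]),"tip px",proj(p,s["eef_pos"]+T@[0,0,.014]),"cam in tool",((p["pose"][:3,3]-s["eef_pos"])@T).round(3))
    b=L[(abs(L[:,0])<.1)&(abs(L[:,1])<.025)&(L[:,2]>-.027)&(L[:,2]<-.018)]
    print("bartop",len(b),b.min(0).round(3),b.max(0).round(3),np.percentile(b,[5,50,95],axis=0).round(3).tolist())
    if c!="wrist":
        u,v=proj(p,s["eef_pos"])[0].astype(int); cr=p["color"][v-60:v+60,u-60:u+60]; cv2.imwrite(f"pics/c_{c}.png",cv2.resize(cr,(400,400))[:,:,::-1])
cv2.imwrite("pics/c.png",np.hstack([cv2.imread("pics/c_top.png"),cv2.imread("pics/c_scene.png")]))
E
```

```text
wrist TCP px [[324.97734498 302.88919742]] tip px [[325.05579849 289.40650634]] cam in tool [ 0.083  0.    -0.165]
bartop 3311 [ 0.001 -0.01  -0.027] [ 0.029  0.012 -0.018] [[0.006, -0.009, -0.022], [0.018, 0.001, -0.02], [0.028, 0.011, -0.019]]
top TCP px [[452.48867339 204.47578768]] tip px [[451.19145207 209.05912176]] cam in tool [-0.661 -0.287 -0.736]Traceback (most recent call last):
  File "<stdin>", line 7, in <module>
    return umr_minimum(a, axis, None, out, keepdims, initial, where)
ValueError: zero-size array to reduction operation minimum which has no identity
```

```bash
python3 - <<'E'
from d import *
s=telemetry.get_state(); T=R.from_quat(s["orientation"]).as_matrix(); print(s["eef_pos"],s["gripper_width"])
p=capture("wrist"); z=p["range_z"]; K=p["camera_matrix"]; Pz=p["pose"]
for u in (312,318,338,344):
  for v in (290,300,308,315,325,340,360):
    d=z[v,u]; c=np.array([(u-K[0,2])*d/K[0,0],(v-K[1,2])*d/K[1,1],d]); print(u,v,((Pz[:3,:3]@c+Pz[:3,3]-s["eef_pos"])@T).round(4),p["color"][v,u])
E
```

```text
[ 0.54749616 -0.2817381   0.10832164] -0.00017544724665335504
312 290 [ 0.0159 -0.0049 -0.0209] [63 59 54]
312 300 [ 0.0116 -0.005  -0.0206] [64 59 54]
312 308 [ 0.0081 -0.005  -0.0204] [59 55 50]
312 315 [ 0.0111 -0.0046 -0.0316] [47 47 42]
312 325 [ 0.0103 -0.0044 -0.0373] [47 46 42]
312 340 [ 0.0112 -0.0041 -0.0486] [47 46 42]
312 360 [ 0.0108 -0.0037 -0.0589] [47 46 41]
318 290 [ 0.0156 -0.0026 -0.0202] [63 58 53]
318 300 [ 0.0115 -0.0027 -0.0204] [63 58 53]
318 308 [ 0.0087 -0.0026 -0.0216] [59 54 51]
318 315 [ 0.0108 -0.0025 -0.0311] [47 46 42]
318 325 [ 0.0112 -0.0023 -0.039 ] [46 46 42]
318 340 [ 0.0107 -0.0022 -0.0476] [47 47 42]
318 360 [ 0.0109 -0.0019 -0.059 ] [46 46 42]
338 290 [ 0.016  0.005 -0.021] [60 56 51]
338 300 [ 0.0116  0.005  -0.0205] [61 56 52]
338 308 [ 0.0074  0.0051 -0.019 ] [56 52 48]
338 315 [ 0.0109  0.0048 -0.0312] [47 46 42]
338 325 [ 0.0104  0.0046 -0.0375] [47 46 42]
338 340 [ 0.0111  0.0043 -0.0483] [46 46 42]
338 360 [ 0.0112  0.004  -0.0595] [46 45 42]
344 290 [ 0.0154  0.0073 -0.0197] [62 57 52]
344 300 [ 0.0112  0.0074 -0.0197] [62 57 53]
344 308 [ 0.0087  0.0073 -0.0215] [61 56 52]
344 315 [ 0.005   0.0074 -0.0204] [53 51 47]
344 325 [ 0.0111  0.0066 -0.0387] [44 44 40]
344 340 [ 0.0112  0.0062 -0.0485] [47 46 42]
344 360 [ 0.0109  0.0058 -0.059 ] [47 46 42]
```

Finding: the shut fingertips really stand about 43 mm farther back than the stated tool frame says. By range they are at tool z about -0.029, just above the bar top at -0.0205, so they closed on air. I'll check the gripper body's depth before going deeper.

```bash
python3 - <<'E'
from d import *
s=telemetry.get_state(); T=R.from_quat(s["orientation"]).as_matrix()
p=capture("wrist"); z=p["range_z"]; K=p["camera_matrix"]; Pz=p["pose"]
for u,v in [(300,375),(300,400),(300,430),(300,470),(235,385),(425,385),(200,410),(150,440),(440,400),(350,470),(260,470),(375,430),(330,440)]:
    d=z[v,u]; c=np.array([(u-K[0,2])*d/K[0,0],(v-K[1,2])*d/K[1,1],d]); print(u,v,((Pz[:3,:3]@c+Pz[:3,3]-s["eef_pos"])@T).round(4),p["color"][v,u])
for c in ["scene","top"]:
    p=capture(c); L=(pts(p)-s["eef_pos"])@T
    g=L[(abs(L[:,0])<.06)&(abs(L[:,1])<.07)&(L[:,2]<-.024)&(L[:,2]>-.2)]
    for a in np.arange(-.2,-.024,.012):
        k=g[(g[:,2]>=a)&(g[:,2]<a+.012)]
        if len(k)>3: print(c,round(a,3),len(k),k[:,:2].min(0).round(3),k[:,:2].max(0).round(3))
E
```

```text
300 375 [ 0.0144 -0.0065 -0.071 ] [8 8 8]
300 400 [ 0.0117 -0.0062 -0.0776] [9 9 8]
300 430 [ 0.0179 -0.005  -0.0946] [9 8 8]
300 470 [ 0.0158 -0.0046 -0.1029] [6 7 7]
235 385 [ 0.0135 -0.0233 -0.0741] [6 7 6]
425 385 [ 0.0121  0.0268 -0.0722] [8 8 8]
200 410 [ 0.0122 -0.0303 -0.0819] [8 8 8]
150 440 [ 0.0113 -0.0392 -0.0906] [9 8 8]
440 400 [ 0.0122  0.0293 -0.0783] [7 8 7]
350 470 [ 0.0131  0.0053 -0.1003] [8 8 9]
260 470 [ 0.0171 -0.0121 -0.104 ] [8 8 9]
375 430 [ 0.017   0.011  -0.0937] [8 9 8]
330 440 [-0.4456  0.0071  0.3845] [181 171 148]
scene -0.2 211 [-0.036 -0.041] [0.037 0.004]
scene -0.188 130 [-0.037 -0.041] [ 0.037 -0.004]
scene -0.176 134 [-0.036 -0.04 ] [ 0.037 -0.008]
scene -0.164 112 [-0.037 -0.039] [ 0.037 -0.002]
scene -0.152 31 [-0.01 -0.04] [ 0.011 -0.03 ]
scene -0.14 69 [-0.019 -0.047] [ 0.019 -0.013]
scene -0.128 95 [-0.019 -0.064] [ 0.019 -0.014]
scene -0.116 58 [-0.019 -0.063] [ 0.017 -0.014]
scene -0.104 22 [-0.016 -0.041] [ 0.017 -0.009]
scene -0.092 25 [-0.017 -0.019] [0.015 0.003]
scene -0.08 9 [-0.013 -0.014] [ 0.013 -0.007]
scene -0.056 10 [-0.007 -0.016] [ 0.005 -0.013]
scene -0.044 23 [-0.01  -0.016] [ 0.01  -0.004]
scene -0.032 31 [-0.027 -0.012] [0.029 0.006]
top -0.128 18 [-0.012  0.05 ] [0.004 0.058]
top -0.116 26 [-0.014  0.049] [-0.003  0.059]
top -0.104 28 [-0.013  0.035] [-0.008  0.056]
top -0.092 17 [-0.012  0.035] [-0.009  0.046]
```

```bash
python3 -m jog '[[0,0,0,0,0,0,0],[0,0,0,0,0,0,0],[0,0,0,0,0,0,0],[0,0,0,0,0,0,0],[-0.2,-0.03,-0.35,0,0,0,0],[-0.4,-0.03,-0.7,0,0,0,0],[-0.6,-0.03,-1.05,0,0,0,0],[-0.75,-0.03,-1.3,0,0,0,0],[-0.84,-0.03,-1.45,0,0,0,0],[-0.84,-0.03,-1.45,0,0,0,0]]' 60
python3 -m jog '[[0,0,0,0,0,0,90],[0,0,0,0,0,0,150],[0,0,0,0,0,0,255],[0,0,0,0,0,0,255],[0,0,0,0,0,0,255],[0,0,0,0,0,0,255]]' 60
```

```text
time_s: 6.82
eef_pos: [0.5263, -0.2824, 0.0719]
orientation: [0.966, 0.011, -0.259, 0.001]
force: [0.6, 1.1, 0.2]
gripper_width: 0.0854
gripper_force: 0.0
time_s: 7.58
eef_pos: [0.527, -0.2827, 0.0722]
orientation: [0.966, 0.011, -0.259, 0.002]
force: [3.0, -0.8, 0.5]
gripper_width: 0.0213
gripper_force: 59.5
```

```bash
python3 -m jog '[[0,0,0.3,0,0,0,255],[0,0,0.8,0,0,0,255],[0,0,1.6,0,0,0,255],[0,0,2.6,0,0,0,255],[0,0,3.6,0,0,0,255],[0,0.3,4.6,0,-0.8,0,255],[-0.3,1,5,0,-1.8,0,255],[-0.6,2,5.2,0,-2.8,0,255],[-0.6,3,5.2,0,-3.8,0,255],[-0.6,4,5.2,0,-5,0,255],[-0.6,5,5.2,0,-5,0,255],[-0.6,5,5.2,0,-5,0,255]]'
cat > mm.py <<'E'
# measure held mould in tool frame from a camera: bar top / mould top are not easy; fit level top face
from d import *
def held(c):
    s=telemetry.get_state(); T=R.from_quat(s["orientation"]).as_matrix(); p=capture(c); P=pts(p)
    L=(P-s["eef_pos"])@T; L=L[(abs(L[:,0])<.11)&(abs(L[:,1])<.08)]
    return p,s,T,L
E
python3 - <<'E'
from mm import *
goal([.506,.0755,.15],-14)
for c in ["wrist","top","scene"]:
    p,s,T,L=held(c); print(c,np.histogram(L[:,2],np.arange(-.05,.05,.004))[0].tolist())
    if c=="wrist": save(p,"w3")
E
```

```text
time_s: 9.07
eef_pos: [0.5104, -0.1561, 0.204]
orientation: [1.0, 0.012, -0.0, 0.005]
force: [-0.9, -0.4, -4.1]
gripper_width: 0.0213
gripper_force: 59.5
at [ 0.5104 -0.1561  0.204 ] q [-0.4   0.05  1.42 -0.01  1.67  1.15] t 9.075 F [-0.89 -0.43 -4.11]
d [-0.18  9.26 -2.16] rv [ 0.09 -0.01 -2.55]
wrist [825, 749, 687, 608, 536, 334, 37582, 9625, 95, 78, 76, 66, 65, 0, 0, 0, 0, 0, 0, 0, 0, 0, 0, 0]
top [17, 7, 6, 27, 3, 34, 1015, 507, 34, 34, 32, 26, 16, 5, 0, 0, 0, 0, 0, 0, 0, 0, 0, 0]
scene [43, 33, 25, 38, 35, 144, 853, 305, 94, 99, 101, 87, 65, 3, 0, 0, 0, 0, 0, 0, 0, 0, 0, 0]
```

View pics/w3.png

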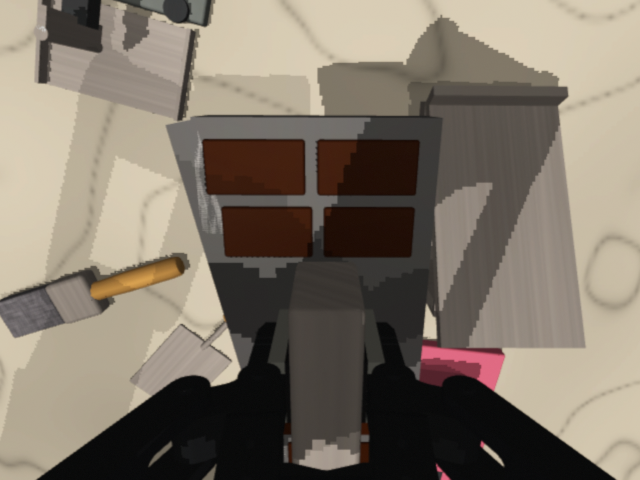

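```bash
cat >> mm.py <<'E'
def fit():
    p,s,T,L=held("wrist")
    m=(abs(L[:,2]+.022)<.006); t=L[m]
    c=t.mean(0); n=np.linalg.svd(t-c,full_matrices=False)[2][2]; n*=np.sign(n[2])
    I=t[abs((t-c)@n)<.0025]; c=I.mean(0); n=np.linalg.svd(I-c,full_matrices=False)[2][2]; n*=np.sign(n[2])
    W=T@n
    print("n tool",n.round(4),"z0",(c[2]-(n[0]*(0-c[0])+n[1]*(0-c[1]))/n[2]*0).round(4),"world up tilt(rad)",(-W).round(4))
    # straight side: max y per x bin ; wide end: max x per y bin
    xs=np.arange(.03,.076,.004); ys=[np.percentile(I[(I[:,0]>x)&(I[:,0]<x+.004)][:,1],99.7) for x in xs]
    a=np.polyfit(xs+.002,ys,1); print("side slope deg",np.degrees(np.arctan(a[0])).round(2),"y at 0",a[1].round(4))
    yb=np.arange(-.046,.03,.004); xe=[I[(I[:,1]>y)&(I[:,1]<y+.004)][:,0].max() for y in yb]
    b=np.polyfit(yb+.002,xe,1); print("end slope deg",np.degrees(np.arctan(b[0])).round(2),"x at y=0",b[1].round(4),"y range at end",np.percentile(I[I[:,0]>.07][:,1],[.3,99.7]).round(4))
    print("z of top at x=0",(c[2]+ (n[0]*c[0]+n[1]*c[1])/n[2]).round(4))
E
python3 -c "
from mm import *
fit()"
```

```text
n tool [ 4.3e-03 -8.0e-04  1.0e+00] z0 -0.0226 world up tilt(rad) [-0.0037  0.0089  1.    ]
side slope deg 0.29 y at 0 0.0379
end slope deg -0.3 x at y=0 0.0784 y range at end [-0.052   0.0383]
z of top at x=0 -0.0225
```

```bash
python3 -c "
from d import *
goal([.5076,.0751,.1],-13.7); goal([.5076,.0751,.0575],-13.7)"
```

```text
at [ 0.5115 -0.1582  0.2025] q [-0.4   0.05  1.42 -0.01  1.67  1.15] t 9.275 F [-0.24  0.53 -4.29]
d [-0.16  9.33 -4.1 ] rv [ 0.09 -0.02 -2.48]
at [ 0.5115 -0.1582  0.2025] q [-0.4   0.05  1.42 -0.01  1.67  1.15] t 9.275 F [-0.24  0.53 -4.29]
d [-0.16  9.33 -5.8 ] rv [ 0.09 -0.02 -2.48]
```

```bash
python3 -m jog '[[0,1,0,0,0,-0.4,255],[-0.1,2.5,0,0,0,-1,255],[-0.1,4,0,0,0,-1.5,255],[-0.16,5.5,0,0.05,0,-2,255],[-0.16,7,-0.5,0.09,-0.02,-2.48,255],[-0.16,8.3,-1.5,0.09,-0.02,-2.48,255],[-0.16,9.2,-2.5,0.09,-0.02,-2.48,255],[-0.16,9.33,-3.5,0.09,-0.02,-2.48,255],[-0.16,9.33,-4.5,0.09,-0.02,-2.48,255],[-0.16,9.33,-5.3,0.09,-0.02,-2.48,255],[-0.16,9.33,-5.8,0.09,-0.02,-2.48,255],[-0.16,9.33,-5.8,0.09,-0.02,-2.48,255]]'
python3 - <<'E'
from mm import *
goal([.5076,.0751,.0575],-13.7)
for c in ["wrist","scene","top"]:
    p=capture(c); P=pts(p)
    if c=="scene": save(p,"s4")
    q=P[(P[:,0]>.59)&(P[:,0]<.66)&(P[:,1]>-.03)&(P[:,1]<.04)&(P[:,2]>.05)]
    a=np.radians(-14); e=np.array([np.cos(a),np.sin(a)]); f=np.array([-e[1],e[0]])
    k=q[abs(q[:,:2]@f-(np.array([.6245,.013])@f))<.012]
    print(c,len(k)); 
    if len(k)>5:
        x=k[:,:2]@e; y=k[:,:2]@f; fr=x<x.min()+.006; X=np.percentile(x,2); Y=np.median(y[fr]); print("tip",(X*e+Y*f).round(4),"yrange",y[fr].min().round(4),y[fr].max().round(4),"x,y",X.round(4),Y.round(4), np.percentile(x,[0,2,10]).round(4))
E
```

```text
time_s: 10.78
eef_pos: [0.5069, 0.0753, 0.056]
orientation: [0.993, -0.119, -0.001, -0.0]
force: [0.1, 0.9, -4.2]
gripper_width: 0.021
gripper_force: 59.8
at [0.5069 0.0753 0.056 ] q [0.04 0.09 1.68 0.   1.38 1.85] t 10.775 F [ 0.06  0.85 -4.2 ]
d [ 0.03 -0.01  0.06] rv [-0.01 -0.02  0.  ]
wrist 0
scene 214
tip [0.627  0.0144] yrange 0.1607 0.1706 x,y 0.6048 0.1657 [0.6038 0.6048 0.6074]
top 112
tip [0.6252 0.012 ] yrange 0.1602 0.1674 x,y 0.6037 0.1629 [0.6031 0.6037 0.6046]
```

View pics/s4.png

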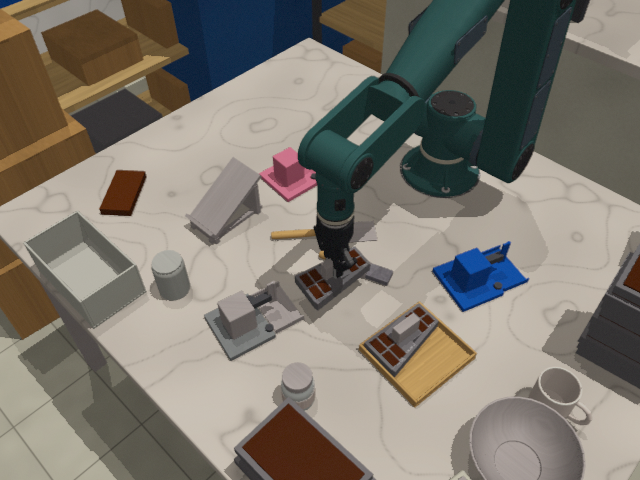

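The scene view shows the mould held level at (333,275), wide end facing the grey blade at (268,295), about 52 mm short of it. Advance and feel for contact.

```bash
python3 -m jog '[[0.5,-0.12,0.05,0,0,0,255],[1,-0.25,0.06,0,0,0,255],[1.4,-0.35,0.06,0,0,0,255],[1.7,-0.42,0.06,0,0,0,255],[1.82,-0.455,0.06,0,0,0,255],[1.82,-0.455,0.06,0,0,0,255]]'
python3 -m jog '[[0.19,-0.05,0,0,0,0,255],[0.39,-0.1,0,0,0,0,255],[0.39,-0.1,0,0,0,0,255]]'
python3 - <<'E'
from mm import *
goal([.5076,.0751,.0575],-13.7)
e=np.array([.9703,-.2419]);f=np.array([.2419,.9703])
s=telemetry.get_state(); x=s["eef_pos"][:2]; print("end X",x@e-.0016+.08,"bladeY on mould",.164-x@f,"F along e",s["force"][:2]@e)
for c in ["scene","top"]:
    P=pts(capture(c)); k=P[(P[:,2]>.086)&(P[:,2]<.11)&(abs(P[:,:2]@f-.164)<.007)&(P[:,:2]@e>.59)&(P[:,:2]@e<.65)]; print(c,len(k),np.percentile(k[:,:2]@e,[0,2,50,98]).round(4) if len(k) else 0)
E
```

```text
time_s: 11.68
eef_pos: [0.553, 0.0644, 0.0584]
orientation: [0.993, -0.119, -0.0, -0.0]
force: [0.1, -0.0, -4.0]
gripper_width: 0.0209
gripper_force: 59.9
time_s: 12.05
eef_pos: [0.5624, 0.0621, 0.0584]
orientation: [0.993, -0.119, -0.001, -0.001]
force: [-3.0, 1.0, -3.9]
gripper_width: 0.0216
gripper_force: 60.0
at [0.5624 0.0621 0.0584] q [0.01 0.2  1.55 0.   1.4  1.82] t 12.05 F [-2.99  0.96 -3.86]
d [-2.19  0.52 -0.04] rv [-0.01 -0.01 -0.  ]
end X 0.6090651944998776 bladeY on mould -0.03232149482361307 F along e -3.131480413309245
scene 58 [0.6102 0.6111 0.6194 0.6287]
top 0 0
```

```bash
python3 -m jog '[[0.08,-0.02,0,0,0,0,255],[0.04,-0.17,0,0,0,0,255],[-0.02,-0.42,0,0,0,0,255],[-0.1,-0.74,0,0,0,0,255],[-0.19,-1.1,0,0,0,0,255],[-0.28,-1.46,0,0,0,0,255],[-0.37,-1.82,0,0,0,0,255],[-0.46,-2.18,0,0,0,0,255],[-0.55,-2.52,0,0,0,0,255],[-0.62,-2.82,0,0,0,0,255],[-0.68,-3.04,0,0,0,0,255],[-0.69,-3.1,0,0,0,0,255]]'
python3 - <<'E'
from mm import *
goal([.5076,.0751,.0575],-13.7)
e=np.array([.9703,-.2419]);f=np.array([.2419,.9703])
s=telemetry.get_state(); x=s["eef_pos"][:2]; print("end X",x@e-.0016+.08,"bladeY on mould",.164-x@f,"F along e",s["force"][:2]@e)
for c in ["scene"]:
    P=pts(capture(c)); k=P[(P[:,2]>.086)&(P[:,2]<.11)&(abs(P[:,:2]@f-.164)<.007)&(P[:,:2]@e>.59)&(P[:,:2]@e<.65)]; print(c,len(k),np.percentile(k[:,:2]@e,[0,2,50,98]).round(4) if len(k) else 0)
E
```

```text
time_s: 13.65
eef_pos: [0.5454, -0.0166, 0.0586]
orientation: [0.993, -0.12, 0.0, 0.0]
force: [-3.2, 0.8, -4.1]
gripper_width: 0.0215
gripper_force: 59.9
at [ 0.5454 -0.0166  0.0586] q [-0.13  0.15  1.6  -0.    1.39  1.68] t 13.65 F [-3.22  0.78 -4.07]
d [-1.51  3.67 -0.04] rv [0.   0.   0.01]
end X 0.6115862984933298 bladeY on mould 0.048232429043747194 F along e -3.316956980319132
scene 56 [0.6075 0.612  0.6211 0.6308]
```

```bash
python3 -m jog '[[-0.3,0.08,0,0,0,0,255],[-0.9,0.23,0,0,0,0,255],[-1.7,0.42,0,0,0,0,255],[-2.3,0.58,0.3,0,0,0,255],[-2.6,0.9,0.6,0,0,1,255],[-2.6,1.2,0.8,0,0,2.6,255],[-2.6,1.5,0.8,0,0,4.3,255],[-2.6,1.8,0.8,0,0,6,255],[-2.6,2,0.8,0,0,7.7,255],[-2.6,2.2,0.8,0,0,9.4,255],[-2.6,2.4,0.8,0,0,11.1,255],[-2.6,2.4,0.8,0,0,12.8,255]]'
python3 -m jog '[[0,0,0,0,0,1.7,255],[0,0,0,0,0,3.4,255],[0,0,0,0,0,5.1,255],[0,0,0,0,0,6.8,255],[0,0,0,0,0,8.5,255],[0,0,0,0,0,10.2,255],[0,0,0,0,0,11.9,255],[0,0,0,0,0,13.6,255],[0,0,0,0,0,15.3,255],[0,0,0,0,0,17,255],[0,0,0,0,0,17.2,255],[0,0,0,0,0,17.2,255]]'
python3 -c "
from mm import *
goal([.5115,.0575,.0575],166.3)"
```

```text
time_s: 15.2
eef_pos: [0.4805, 0.045, 0.0792]
orientation: [0.85, 0.526, 0.001, 0.0]
force: [-0.0, -1.1, -4.2]
gripper_width: 0.0213
gripper_force: 60.0
time_s: 16.7
eef_pos: [0.4805, 0.0446, 0.0789]
orientation: [0.12, 0.993, -0.0, 0.0]
force: [0.9, -0.3, -4.2]
gripper_width: 0.0213
gripper_force: 60.0
at [0.4805 0.0446 0.0789] q [-0.02 -0.    1.72 -0.    1.42 -1.35] t 16.7 F [ 0.95 -0.3  -4.16]
d [ 1.24  0.52 -0.86] rv [0.01 0.01 0.02]
```

```bash
python3 -m jog '[[0.4,0.2,-0.3,0,0,0,255],[0.9,0.4,-0.6,0,0,0,255],[1.24,0.52,-0.84,0,0,0,255],[1.24,0.52,-0.84,0,0,0,255],[1.7,0.4,-0.84,0,0,0,255],[2.2,0.28,-0.84,0,0,0,255],[2.55,0.19,-0.84,0,0,0,255],[2.6,0.18,-0.84,0,0,0,255]]'
python3 -m jog '[[0.2,-0.05,0,0,0,0,255],[0.4,-0.1,0,0,0,0,255],[0.4,-0.1,0,0,0,0,255]]'
cat > chk.py <<'E'
from mm import *
e=np.array([.9703,-.2419]);f=np.array([.2419,.9703])
s=telemetry.get_state(); x=s["eef_pos"][:2]; print(s["eef_pos"],"end X",x@e+.0816,"bladeY rel center",.164-x@f,"F along e",s["force"][:2]@e,"t",s["time_s"])
P=pts(capture("scene")); k=P[(P[:,2]>.086)&(P[:,2]<.11)&(abs(P[:,:2]@f-.164)<.007)&(P[:,:2]@e>.59)&(P[:,:2]@e<.65)]; print(len(k),np.percentile(k[:,:2]@e,[0,2,50,98]).round(4) if len(k) else 0)
E
python3 chk.py
```

```text
time_s: 17.7
eef_pos: [0.5464, 0.0485, 0.0578]
orientation: [0.119, 0.993, -0.0, 0.0]
force: [0.1, -0.2, -5.4]
gripper_width: 0.0216
gripper_force: 59.9
time_s: 18.08
eef_pos: [0.5552, 0.0465, 0.0575]
orientation: [0.119, 0.993, -0.0, -0.001]
force: [-2.0, 0.1, -2.5]
gripper_width: 0.0214
gripper_force: 60.1
[0.55515249 0.04647716 0.05745652] end X 0.6090216356286875 bladeY rel center -0.015388178772612865 F along e -1.9286331225950912 t 18.075
55 [0.609  0.6104 0.6188 0.6281]
```

```bash
python3 -m jog '[[0.06,-0.015,0,0,0,0,255],[0.12,-0.03,0,0,0,0,255],[0.09,-0.14,0,0,0,0,255],[0.04,-0.36,0,0,0,0,255],[-0.02,-0.6,0,0,0,0,255],[-0.08,-0.84,0,0,0,0,255],[-0.14,-1.08,0,0,0,0,255],[-0.2,-1.32,0,0,0,0,255],[-0.26,-1.56,0,0,0,0,255],[-0.31,-1.76,0,0,0,0,255],[-0.34,-1.87,0,0,0,0,255],[-0.34,-1.88,0,0,0,0,255]]'
python3 chk.py
python3 - <<'E'
from m import *
from d import *
A=[]
for c in ["top","scene"]:
    p=capture(c); P=pts(p)
    def sel(x0,x1,y0,y1,z0,z1): return P[(P[:,0]>x0)&(P[:,0]<x1)&(P[:,1]>y0)&(P[:,1]<y1)&(P[:,2]>z0)&(P[:,2]<z1)]
    print(c,"rim",rect(sel(.37,.64,.19,.43,.016,.027)),"twinbar",rect(sel(.40,.60,.21,.33,.06,.08)),"can",rect(sel(.68,.83,-.26,-.1,.09,.11)))
E
```

```text
time_s: 19.62
eef_pos: [0.5469, -0.0011, 0.0576]
orientation: [0.119, 0.993, -0.001, -0.0]
force: [-3.9, 1.7, -4.0]
gripper_width: 0.0212
gripper_force: 59.9
[ 0.54690974 -0.00106131  0.05757891] end X 0.6125232503135075 bladeY rel center 0.03273232456865871 F along e -4.199875181099777 t 19.625
56 [0.6005 0.6122 0.6226 0.6318]
top rim (array([503. , 309.9]), array([171.6, 178.3]), 82.4) twinbar (array([497.4, 269.8]), array([23.1, 59.9]), 82.0) can (array([ 765.5, -217.8]), array([ 67.5, 117.9]), 41.0)
scene rim (array([502.9, 308.9]), array([173.7, 182.9]), 82.8) twinbar (array([498.7, 270.2]), array([24.1, 61.2]), 81.8) can (array([ 777.2, -209.9]), array([ 69.1, 124.9]), 65.5)
```

```bash
python3 -m jog '[[-0.3,0.08,0,0,0,0,255],[-0.9,0.23,0,0,0,0,255],[-1.5,0.4,0.4,0,0,0,255],[-1.7,0.8,1.4,0,0,0,255],[-1.7,1.8,2.4,0,0,0.1,255],[-1.65,3.2,3,0,0,0.2,255],[-1.62,5,3,0,0,0.4,255],[-1.62,7,3,0,0,0.6,255],[-1.62,9,3,0,0,0.8,255],[-1.62,11,3,0,0,1,255],[-1.62,12.8,3,0,0,1.07,255],[-1.62,13.96,3,0,0,1.07,255]]'
python3 -m jog '[[0,0,0,0,0,0,255],[0,0,0,0,0,0,255]]'
python3 - <<'E'
from mm import *
goal([.5065,.3479,.13],172.7)
fit()
p,s,T,L=held("wrist"); save(p,"w5")
P=pts(p); a=np.radians(-7.6); e=np.array([np.cos(a),np.sin(a)]); f=np.array([-e[1],e[0]]); C=np.array([.503,.3095])
Q=np.c_[(P[:,:2]-C)@e,(P[:,:2]-C)@f,P[:,2]]
r=Q[(Q[:,2]>.018)&(Q[:,2]<.026)]
near=r[(r[:,0]<-.08)&(r[:,0]>-.1)]; print("near wall x",len(near),np.percentile(near[:,0],[1,99]).round(4))
for sg in (-1,1):
    w=r[(r[:,1]*sg>.074)&(r[:,1]*sg<.095)&(abs(r[:,0])<.075)]; print("side wall",sg,len(w),np.percentile(w[:,1],[1,99]).round(4) if len(w) else 0)
t=Q[(Q[:,2]>.025)&(Q[:,2]<.033)&(Q[:,1]<.03)&(abs(Q[:,0])<.085)]
for x in np.arange(-.08,.08,.02):
    k=t[(t[:,0]>x)&(t[:,0]<x+.02)]; print("twin",round(x,2),len(k),np.percentile(k[:,1],[1,99]).round(4) if len(k)>20 else 0)
print(np.percentile(t[:,0],[.5,99.5]))
E
```

```text
time_s: 21.28
eef_pos: [0.5062, 0.3505, 0.1331]
orientation: [0.063, 0.998, 0.0, 0.001]
force: [0.0, -0.6, -3.2]
gripper_width: 0.0214
gripper_force: 59.9
time_s: 21.52
eef_pos: [0.5065, 0.3478, 0.1328]
orientation: [0.063, 0.998, -0.001, 0.0]
force: [0.2, 0.2, -4.3]
gripper_width: 0.0211
gripper_force: 60.1
at [0.5065 0.3478 0.1328] q [ 0.51  0.25  1.33 -0.    1.56 -0.93] t 21.525 F [ 0.17  0.16 -4.3 ]
d [ 0.    0.01 -0.11] rv [ 0.02  0.01 -0.  ]
n tool [5.1e-03 6.0e-04 1.0e+00] z0 -0.0226 world up tilt(rad) [4.4e-03 3.0e-04 1.0e+00]
side slope deg 0.26 y at 0 0.0372
end slope deg -0.32 x at y=0 0.0789 y range at end [-0.0527  0.0375]
z of top at x=0 -0.0224
near wall x 2729 [-0.098  -0.0807]
side wall -1 899 [-0.0855 -0.0818]
side wall 1 0 0
twin -0.08 1378 [-0.0787 -0.0201]
twin -0.06 1000 [-0.0788 -0.0579]
twin -0.04 968 [-0.0789 -0.0556]
twin -0.02 530 [-0.079  -0.0668]
twin 0.0 493 [-0.079  -0.0667]
twin 0.02 465 [-0.079  -0.0665]
twin 0.04 1064 [-0.0788 -0.0383]
twin 0.06 1344 [-0.0785 -0.0347]
[-0.08038437  0.07848456]
```

View pics/w5.png

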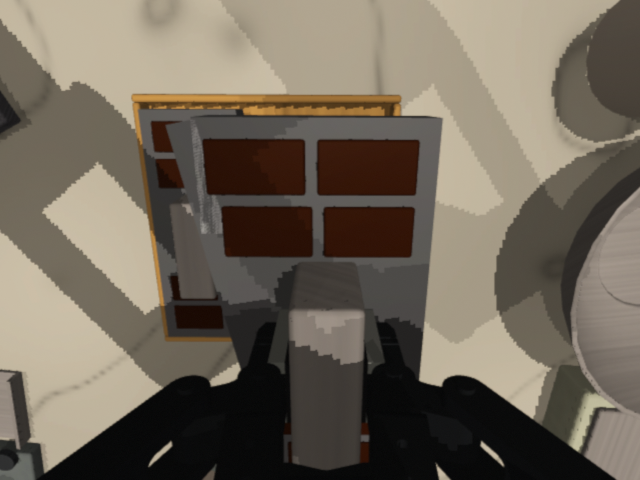

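The wrist view shows the mould (wide end at row 118, columns 170–440) above the box (rim corners at (133,97) and (400,97)), with the twin on the left along the -y wall. Side play is about ±3.4 mm and lengthwise ±4 mm, so I lower now.

```bash
python3 -m jog '[[0,0.03,-0.4,0.02,0,0,255],[0.01,0.03,-1.1,0.02,0,0,255],[0.01,0.03,-1.9,0.02,0,0,255],[0.01,0.03,-2.6,0.02,0,0,255],[0.01,0.03,-3.2,0.02,0,0,255],[0.01,0.03,-3.7,0.02,0,0,255],[0.01,0.03,-4,0.02,0,0,255],[0.01,0.03,-4,0.02,0,0,255]]'
python3 - <<'E'
from mm import *
goal([.5068,.3486,.0065],172.7)
p,s,T,L=held("wrist"); P=pts(p); a=np.radians(-7.6); e=np.array([np.cos(a),np.sin(a)]); f=np.array([-e[1],e[0]]); C=np.array([.503,.3095])
Q=np.c_[(P[:,:2]-C)@e,(P[:,:2]-C)@f,P[:,2]]
r=Q[(Q[:,2]>.017)&(Q[:,2]<.027)]
n=r[(abs(r[:,1]-.04)<.03)&(r[:,0]<-.075)&(r[:,0]>-.1)]; print("near rim x",len(n),np.percentile(n[:,0],[1,50,99]).round(4) if len(n) else 0)
w=r[(r[:,1]>.074)&(r[:,1]<.1)&(r[:,0]<.0)&(r[:,0]>-.075)]; print("+y rim",len(w),np.percentile(w[:,1],[1,50,99]).round(4) if len(w) else 0)
m=Q[(abs(Q[:,2]-(s["eef_pos"][2]+.0225))<.003)&(Q[:,1]>-.03)]; print("mould x",np.percentile(m[:,0],[.2]).round(4),"y max",[np.percentile(m[(m[:,0]>x)&(m[:,0]<x+.01)][:,1],[.5,99.5]).round(4).tolist() for x in (-.08,-.06,-.04)])
t=Q[(Q[:,2]>.026)&(Q[:,2]<.032)&(Q[:,1]<.0)&(abs(Q[:,0])<.085)]; print("twin x",np.percentile(t[:,0],[.5,99.5]).round(4),[np.percentile(t[(t[:,0]>x)&(t[:,0]<x+.01)][:,1],[.5,99.5]).round(4).tolist() for x in (-.08,-.06,-.04)])
E
```

```text
time_s: 22.62
eef_pos: [0.5065, 0.349, 0.032]
orientation: [0.063, 0.998, 0.0, -0.001]
force: [-0.6, 0.1, -3.3]
gripper_width: 0.0214
gripper_force: 60.2
at [0.5065 0.349  0.032 ] q [ 0.51  0.32  1.45  0.    1.37 -0.93] t 22.625 F [-0.56  0.06 -3.25]
d [ 0.01 -0.02 -1.02] rv [-0.01 -0.01 -0.01]
near rim x 1986 [-0.0898 -0.0873 -0.0849]
+y rim 0 0
mould x [-0.0807] y max [[-0.0132, 0.0764], [-0.0096, 0.0766], [-0.0056, 0.0766]]
twin x [-0.0805  0.0682] [[-0.0787, -0.0193], [-0.0788, -0.0198], [-0.0786, -0.0159]]
```

```bash
python3 -m jog '[[0.01,-0.02,-0.2,0,0,0,255],[0.01,-0.02,-0.45,0,0,0,255],[0.01,-0.02,-0.65,0,0,0,255],[0.01,-0.02,-0.8,0,0,0,255],[0.01,-0.02,-0.88,0,0,0,255],[0.01,-0.02,-0.93,0,0,0,255],[0.01,-0.02,-0.96,0,0,0,255],[0.01,-0.02,-0.96,0,0,0,255]]'
```

```text
time_s: 23.68
eef_pos: [0.5071, 0.3487, 0.0087]
orientation: [0.063, 0.998, 0.001, -0.0]
force: [0.2, -0.1, -4.0]
gripper_width: 0.0213
gripper_force: 60.2
```

```bash
python3 -m jog '[[0,0,-0.02,0,0,0,255],[0,0,-0.04,0,0,0,255],[0,0,-0.06,0,0,0,255],[0,0,-0.06,0,0,0,255]]'
```

```text
time_s: 24.18
eef_pos: [0.507, 0.3486, 0.007]
orientation: [0.063, 0.998, 0.001, -0.0]
force: [-0.2, -0.2, -4.4]
gripper_width: 0.0212
gripper_force: 60.2
```

Still in the air, so I go down in small steps until the table takes the weight.

```bash
python3 -m jog '[[0,0,-0.02,0,0,0,255],[0,0,-0.04,0,0,0,255],[0,0,-0.04,0,0,0,255]]'
```

```text
time_s: 24.55
eef_pos: [0.507, 0.3487, 0.0063]
orientation: [0.063, 0.998, 0.001, -0.0]
force: [-0.8, -0.3, -2.7]
gripper_width: 0.0212
gripper_force: 60.4
```

```bash
python3 -m jog '[[0,0,-0.02,0,0,0,255],[0,0,-0.04,0,0,0,255],[0,0,-0.04,0,0,0,255]]'
```

```text
time_s: 24.92
eef_pos: [0.507, 0.3487, 0.0062]
orientation: [0.063, 0.998, 0.001, -0.0]
force: [-4.7, -2.3, 5.7]
gripper_width: 0.0214
gripper_force: 61.4
```

```bash
python3 -m jog '[[0,0,0.02,0,0,0,255],[0,0,0.03,0,0,0,150],[0,0,0.03,0,0,0,120],[0,0,0.03,0,0,0,60],[0,0,0.03,0,0,0,60],[0,0,0.3,0,0,0,60],[0,0,1,0,0,0,60],[0,0,2,0,0,0,60],[0,0,3.5,0,0,0,60],[0,0,5.5,0,0,0,60],[-0.5,0,7.5,0,0,0,60],[-1,0,8,0,0,0,60]]' 20
python3 - <<'E'
from m import *
for c in ["wrist","top","scene"]:
    p=capture(c); P=pts(p)
    def sel(x0,x1,y0,y1,z0,z1): return P[(P[:,0]>x0)&(P[:,0]<x1)&(P[:,1]>y0)&(P[:,1]<y1)&(P[:,2]>z0)&(P[:,2]<z1)]
    for n,y0,y1 in (("twin",.21,.31),("mine",.31,.40)):
        q=sel(.40,.62,y0,y1,.06,.08); print(c,n,"bar",rect(q) if len(q)>20 else len(q),np.median(q[:,2]) if len(q) else 0)
    q=sel(.42,.59,.22,.40,.024,.036); q0=q.mean(0); I=q[q[:,1]>.315]; A=np.c_[I[:,:2],np.ones(len(I))]; print("mine top plane",np.linalg.lstsq(A,I[:,2],rcond=None)[0].round(4),np.median(I[:,2]))
    if c=="wrist": save(p,"w6")
print(telemetry.get_state()["time_s"],telemetry.get_state()["force"])
E
```

```text
time_s: 26.42
eef_pos: [0.4836, 0.3498, 0.2121]
orientation: [0.063, 0.998, 0.004, 0.004]
force: [0.7, 0.2, 0.2]
gripper_width: 0.0655
gripper_force: 0.0
wrist twin bar (array([496.3, 269.2]), array([22.3, 59.6]), 82.4) 0.0681943202099072
wrist mine bar (array([507.4, 348.3]), array([21.8, 59.5]), 82.2) 0.06827473078354396
mine top plane [-0.0014 -0.0012  0.0299] 0.02882641462156804
top twin bar (array([497.6, 269.8]), array([23.5, 60.1]), 83.8) 0.06794106957946289
top mine bar (array([508.3, 348.4]), array([23.9, 59.7]), 82.4) 0.0682322378119431
mine top plane [-0.0001 -0.0017  0.0297] 0.028968598088124686
scene twin bar (array([498.1, 269.8]), array([24.5, 62.2]), 83.7) 0.06896570250838563
scene mine bar (array([509.8, 348.9]), array([23.5, 61.3]), 82.1) 0.06883863752178976
mine top plane [ 0.0005 -0.0064  0.0317] 0.029828788427568864
26.575 [ 0.57834219 -0.91906877 -0.88774479]
```

View pics/w6.png

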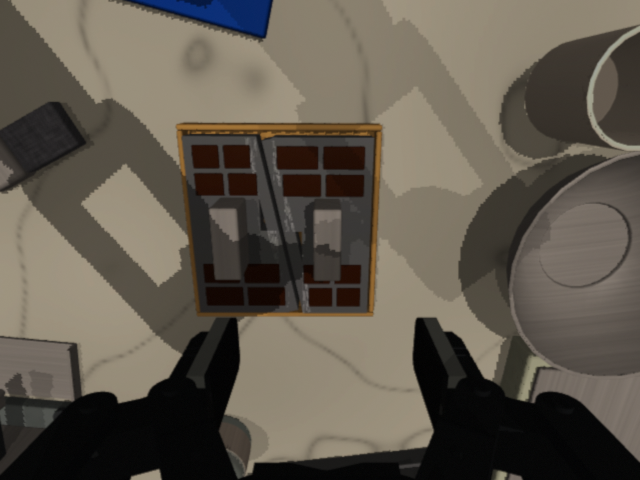

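The view shows both moulds flat and head to tail in the box (corners (180,125) to (373,315)), with the twin unmoved and the gripper clear. I hand in now.

```bash
python3 -c "
from workcell import arm
print(arm.close_job())"
```

```text
the job is handed in; nothing more can be done
None
```

I wiped both ends of the mould in one stroke each, to about 6 mm from the edges and with the blade about 8 mm back. It now lies flat in the box, head to tail with the undisturbed twin, and I handed the job in at about 27 s.

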